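# Touch-test the orange ink sample and set its flag

## Task

Check whether the orange ink sample is touch-dry: with the fingers shut, lower the fingertips onto the middle of its round ink patch and rest them there lightly for half a second or so, so that its spring-loaded tile gives a little but is never pushed down to its stop, then lift off so that the tile comes back up. Then mark the sample as tested by pushing the black flag on the same holder with the fingertips all the way over to the green dot, away from the robot, and withdraw. Do not touch the blue and yellow samples or their flags, and leave the pots, tape, marker and eraser where they are.

Things in the scene. Friction and masses are not known exactly. Their poses are not given: they have to be found in the camera images.
- holder_orange: sample holder with the orange ink patch, fixed to the bench: grey base 70 mm along its x (away from the robot at yaw 0), 82 mm along its y, 14 mm high. Origin: centre of its underside, z up. A white 44 x 44 mm tile with a round orange ink patch sits at its y = +15 mm, a small black upright flag at its y = -27 mm; all three holders are alike but for the colour of the patch
- patch_orange (a point): centre of the round orange ink patch (32 mm across) on top of the white tile, 26 mm above the bench with the tile up; moves with the tile
- tile_orange (a joint): how far the orange tile is pressed down (m): 0 up, 0.010 on its stop. A soft spring brings it back up: about 0.5 N to start it, then 0.8 N per mm, so some 8 N at the stop
- fin_orange (a point): top centre of the black flag of the orange holder, 46 mm above the bench; the flag is an upright fin 8 mm thick along the holder's x, 16 mm wide along its y, reaching from 18 to 46 mm above the bench; under it a foot 20 mm long, 14 to 18 mm above the bench
- flag_orange (a joint): position of the flag of the orange holder (m): 0 at the near end of its slot (white dot, not tested; starts between 0 and 0.004), 0.030 at the far end (green dot, tested). It slides along the holder's +x against about 1.5 N of friction and stays where it is left
- holder_blue: sample holder with the blue ink patch, fixed to the bench: grey base 70 mm along its x (away from the robot at yaw 0), 82 mm along its y, 14 mm high. Origin: centre of its underside, z up. A white 44 x 44 mm tile with a round blue ink patch sits at its y = +15 mm, a small black upright flag at its y = -27 mm; all three holders are alike but for the colour of the patch
- patch_blue (a point): centre of the round blue ink patch (32 mm across) on top of the white tile, 26 mm above the bench with the tile up; moves with the tile
- tile_blue (a joint): how far the blue tile is pressed down (m): 0 up, 0.010 on its stop. A soft spring brings it back up: about 0.5 N to start it, then 0.8 N per mm, so some 8 N at the stop
- fin_blue (a point): top centre of the black flag of the blue holder, 46 mm above the bench; the flag is an upright fin 8 mm thick along the holder's x, 16 mm wide along its y, reaching from 18 to 46 mm above the bench; under it a foot 20 mm long, 14 to 18 mm above the bench
- flag_blue (a joint): position of the flag of the blue holder (m): 0 at the near end of its slot (white dot, not tested; starts between 0 and 0.004), 0.030 at the far end (green dot, tested). It slides along the holder's +x against about 1.5 N of friction and stays where it is left
- holder_yellow: sample holder with the yellow ink patch, fixed to the bench: grey base 70 mm along its x (away from the robot at yaw 0), 82 mm along its y, 14 mm high. Origin: centre of its underside, z up. A white 44 x 44 mm tile with a round yellow ink patch sits at its y = +15 mm, a small black upright flag at its y = -27 mm; all three holders are alike but for the colour of the patch
- patch_yellow (a point): centre of the round yellow ink patch (32 mm across) on top of the white tile, 26 mm above the bench with the tile up; moves with the tile
- tile_yellow (a joint): how far the yellow tile is pressed down (m): 0 up, 0.010 on its stop. A soft spring brings it back up: about 0.5 N to start it, then 0.8 N per mm, so some 8 N at the stop
- fin_yellow (a point): top centre of the black flag of the yellow holder, 46 mm above the bench; the flag is an upright fin 8 mm thick along the holder's x, 16 mm wide along its y, reaching from 18 to 46 mm above the bench; under it a foot 20 mm long, 14 to 18 mm above the bench
- flag_yellow (a joint): position of the flag of the yellow holder (m): 0 at the near end of its slot (white dot, not tested; starts between 0 and 0.004), 0.030 at the far end (green dot, tested). It slides along the holder's +x against about 1.5 N of friction and stays where it is left
- pot_orange: loose pigment pot with orange lid, 58 mm across, 59 mm high, origin under its centre; not part of the job
- pot_blue: loose pigment pot with blue lid, 58 mm across, 59 mm high, origin under its centre; not part of the job
- tape_black: loose roll of black tape lying flat, 54 mm across, 19 mm high, origin under its centre; not part of the job
- marker: loose white marker with a black cap, 134 mm long along its y, 16 mm thick, origin under its middle; not part of the job
- eraser: loose white eraser, 50 mm long along its y, 22 mm wide, 13 mm high, origin under its middle; not part of the job
- fence_end (a point): near top corner of the plank fence along the right edge of the bench, 225 mm above the bench; the fence runs from here straight away from the robot. Three thin fixed sticks lean on it: they rise from the bench some 160 mm left of it to its top, close right of the sample holders
- press_edge (a point): rightmost edge of the head of the hand press, 180 mm above the bench; the press (fixed, up to 270 mm high) stands left of the sample holders and reaches from here to the left, its foot 45 mm further left than its head. A wide hand fits between press and sticks best with its narrow side across

How it is judged:
By the outcome, as a careful person would: the job done as asked, in the order asked, and still so for the second after the job is handed in, with the robot touching nothing.
It also fails if it takes over 48 s, if anything falls off the work surface, if the arm or the gripper's body presses on something with over 40 N, if the wrist force passes 120 N, or if a joint passes its speed limit or range.

## Robot

A 7-joint arm with a two-finger parallel gripper is mounted at the origin on a cart in front of the work surface, level with it; the furniture and walls round the work are solid. World frame = base frame: x ahead of the robot, y to its left, z up, the work surface at z = 0. Lengths are in m, angles in rad, forces in N, time in s.
With the tool pointing down it reaches from about 0.35 to 0.9 m from the base axis. Payload 19.9 kg.
Tool frame: the origin (TCP) lies between the finger pads; the fingertips stand 19 mm ahead of it and the grasp point (between the pads) is the TCP; z points along the fingers, y is the direction in which the jaws open and shut (so a half turn about z gives the same grasp; the last joint's range is limited). The gripper opens to 94 mm and grips with 3 to 60 N. Pads are 16 mm wide; open, the fingers measure 119 mm over their backs; the gripper's body (75 mm by 177 mm) begins 78 mm behind the grasp point.
Start: joints at [1.143, 0.417, -0.01, 1.614, 0.005, 1.111, -0.053], TCP at [0.235, -0.579, 0.224] pointing down, gripper open.
Joint ranges: [-2.81, 2.81], [-0.39, 2.02], [-1.27, 1.25], [0.06, 2.57], [-1.19, 4.33], [0.19, 2], [-2.82, 2.82]. Speed limits (rad/s): [1.89, 1.89, 2.39, 2.39, 3.01, 3.01, 3.01].

## Interface

Orientations are given as a 3x3 rotation matrix whose columns are the frame's x, y, z axes.
In Python, from rig import robot gives the robot as it stands. Calls block until the motion is done:
- robot.move_ptp(position, orientation): joint-space move of the TCP to a pose.
- robot.move_linear(position, velocity=0.15, frame=None, threshold=None): straight line of the TCP; frame=None keeps the orientation; velocity is the mean speed in m/s. With threshold (N) it stops when the force on the tool has changed by that much, and returns True; else False.
- robot.goto_joints(angles): joint-space move.
- robot.gripper_to(opening): finger opening in m; the grip force is fixed at half the most; returns when the fingers have stopped.
- robot.pause(seconds).
- robot.ik(position, orientation): joint angles nearest the present ones, or None.
- robot.get_state(): the state.
- robot.grab_frame(name): name is "scene" or "top" or "wrist"; returns the picture (384x512x3 uint8, red, green, blue); there is no depth.
- robot.camera_info(name): a dict with "fx", "fy", "cx", "cy" (pixels), "rvec" (rotation vector, rad) and "tvec" (3), from world to camera coordinates, as OpenCV has them. Camera axes: x right, y down, z forward; pixel columns grow to the right and rows downward; lengths in m; the calibration is good to about 2 mm. The wrist camera is an equidistant fisheye: a pixel r from the principal point sees the ray r / f radians off the axis. A picture is of the moment at which its call begins: read the wrist's pose just before it. camera_info takes no time and is no camera call; for the wrist camera it gives the pose at the moment of the call.
A pose or a line that the arm cannot do raises robot.PlanningError and nothing moves.
- robot.sign_off(): hands the job in, once; it reports no verdict.
The state is a dict: "time": time; "qpos": joint angles; "joint_vel": joint speeds; "effort": joint torques, N m; "ee_pos": TCP position; "tool_rot": TCP orientation; "force": force on the tool from outside, world axes, zero at the start; "moment": the same for the moment, N m; "opening": finger opening in m.
Only numpy, scipy, OpenCV 4.12 (cv2) and the standard library are available. Lean on these libraries where they do the work, as an engineer would, in place of code of your own. Each camera call takes 0.05 s, during which the arm holds its last target.

## Working session

There is one attempt and no reset: what is moved stays moved. The work goes in short steps, each a Python script; the robot and the scene stay as the last script left them, time stands still between calls to the robot, and variables do not carry over. Pictures are saved under pics/ and viewed, and the job is handed in when it is done.

```bash
mkdir -p pics; ls
python3 - <<'E'
from rig import robot
import cv2
for n in("scene","top","wrist"):
    im=robot.grab_frame(n); cv2.imwrite(f"pics/{n}0.png",im[:,:,::-1]); print(n,robot.camera_info(n))
s=robot.get_state();print(s)
E
```

```text
pics
scene {'fx': 435.77396946138083, 'fy': 435.77396946138083, 'cx': 252.44521569163692, 'cy': 190.21173625991995, 'rvec': array([ 1.02170191, -2.39188645,  1.0970473 ]), 'tvec': array([0.25991285, 0.39524028, 0.97366916])}
top {'fx': 414.2719522410815, 'fy': 414.2719522410815, 'cx': 263.56628167011263, 'cy': 189.12789894647028, 'rvec': array([ 2.20525428, -2.14771052,  0.11221506]), 'tvec': array([-0.12374991,  0.4924366 ,  1.29849748])}
wrist {'fx': 297.3186396354542, 'fy': 297.3186396354542, 'cx': 254.54813537973723, 'cy': 194.99530852311514, 'rvec': array([-2.4130523 ,  1.6245557 ,  0.22483953]), 'tvec': array([-0.62402385, -0.02791877,  0.39337757])}
{'time': 0.15, 'qpos': array([ 1.14349271,  0.41784902, -0.01031552,  1.61402881,  0.00473537,
        1.11070519, -0.05300549]), 'joint_vel': array([ 1.50997589e-05, -1.80937640e-03,  6.51054477e-04, -8.46059869e-04,
       -2.97997392e-04,  6.42406819e-05,  1.31527527e-03]), 'effort': array([ 1.18713135e-03, -8.51538277e+01,  6.39099441e-01, -4.26140249e+01,
       -4.88575792e-02,  1.72091770e-02,  3.85263695e-05]), 'ee_pos': array([ 0.23507744, -0.57880994,  0.22396433]), 'tool_rot': array([[ 9.26485277e-01,  3.76330732e-01, -4.60332082e-04],
       [ 3.76330998e-01, -9.26484892e-01,  8.51363142e-04],
       [-1.06096605e-04, -9.62012648e-04, -9.99999532e-01]]), 'force': array([-0.07985271,  0.07560702,  0.32439494]), 'moment': array([-0.00177254,  0.03094232, -0.01250185]), 'opening': 0.09405833198770662}
```

View pics/scene0.png

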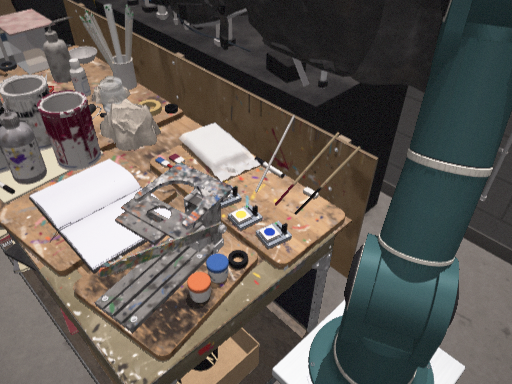

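View pics/top0.png

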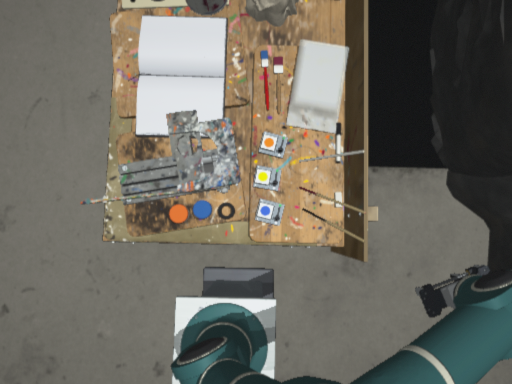

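View pics/wrist0.png

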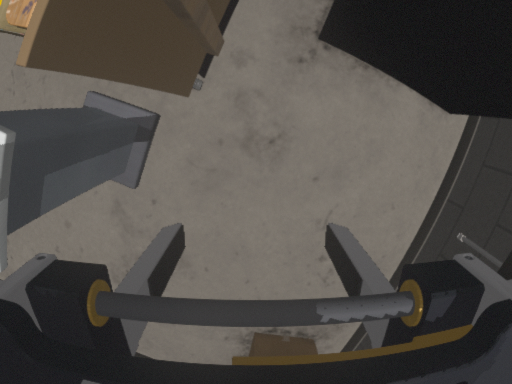

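```bash
cat > h.py <<'E'
import numpy as np, cv2
def ray(ci,px):
    R=cv2.Rodrigues(np.array(ci['rvec']))[0]; t=np.array(ci['tvec'])
    d=np.array([(px[0]-ci['cx'])/ci['fx'],(px[1]-ci['cy'])/ci['fy'],1.])
    return -R.T@t, R.T@d
def at_z(ci,px,z):
    o,d=ray(ci,px); return o+d*(z-o[2])/d[2]
def proj(ci,p):
    R=cv2.Rodrigues(np.array(ci['rvec']))[0]; c=R@np.array(p)+ci['tvec']
    return ci['cx']+ci['fx']*c[0]/c[2], ci['cy']+ci['fy']*c[1]/c[2]
def fray(ci,px):
    R=cv2.Rodrigues(np.array(ci['rvec']))[0]; t=np.array(ci['tvec'])
    v=np.array([px[0]-ci['cx'],px[1]-ci['cy']]); r=np.hypot(*v); th=r/ci['fx']
    d=np.array([*(v/r*np.sin(th)),np.cos(th)]); return -R.T@t,R.T@d
def fat_z(ci,px,z):
    o,d=fray(ci,px); return o+d*(z-o[2])/d[2]
def fproj(ci,p):
    R=cv2.Rodrigues(np.array(ci['rvec']))[0]; c=R@np.array(p)+ci['tvec']
    r=np.hypot(c[0],c[1]); th=np.arctan2(r,c[2]); return ci['cx']+ci['fx']*th*c[0]/r, ci['cy']+ci['fx']*th*c[1]/r
E
python3 - <<'E'
import cv2
im=cv2.imread('pics/top0.png')
c=im[105:235,225:375]; cv2.imwrite('pics/topc.png',cv2.resize(c,None,fx=5,fy=4.6 and 5,interpolation=cv2.INTER_CUBIC)[:600*1+50][:600])
im=cv2.imread('pics/scene0.png')
c=im[110:260,200:370]; cv2.imwrite('pics/scenec.png',cv2.resize(c,None,fx=4,fy=4,interpolation=cv2.INTER_CUBIC))
E
```

```text
(no output)
```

View pics/topc.png

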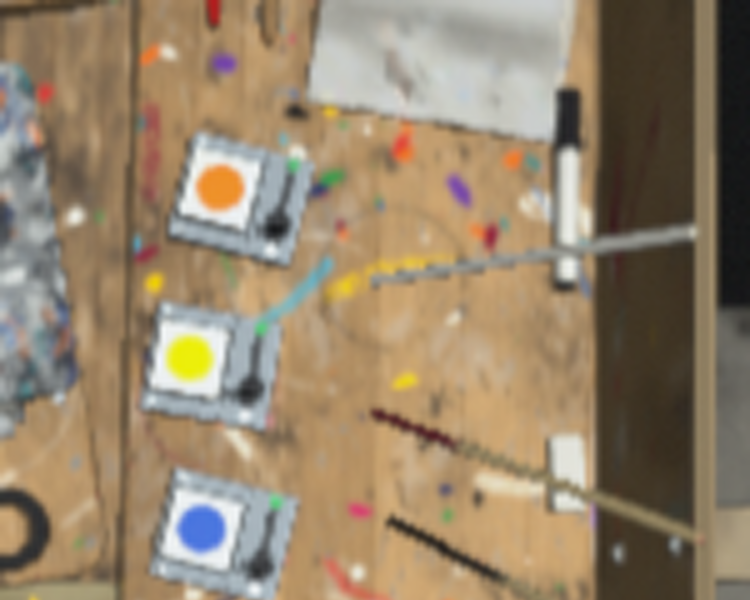

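View pics/scenec.png

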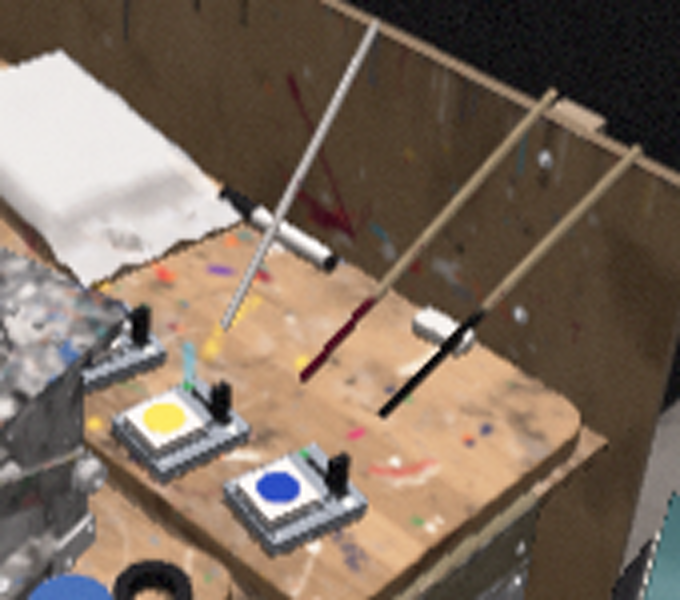

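```bash
python3 - <<'E'
from rig import robot
from h import *
ci=robot.camera_info('top'); 
f=lambda u,v:(225+(u+.5)/5-.5,105+(v+.5)/5-.5)
P=lambda u,v,z:at_z(ci,f(u,v),z)[:2].round(4)
print(ray(ci,(0,0))[0])
print('O patch',P(220,188,.026),'Y',P(190,358,.026),'B',P(202,529,.026))
c=[P(*p,.014) for p in[(200,132),(312,163),(290,267),(168,235)]]
print(c,'mean',np.mean(c,0))
a=c[0]-c[3]+c[1]-c[2]; b=c[0]-c[1]+c[3]-c[2]; print('yaw',np.arctan2(a[1],a[0]),np.arctan2(-b[0],b[1]), np.linalg.norm(a)/2,np.linalg.norm(b)/2)
print('fin top',P(277,226,.046))
print('press edge', P(75,380,.18),P(40,150,.18),P(60,260,.18))
print('stick1 base',P(372,282,0),'stick1 top',P(695,232,.225),'s2',P(374,412,0),P(700,540,.225),'s3',P(388,518,0))
print('fence near corner', at_z(ci,(366,258),.225))
for n,u in(('potb',(202,209)),('poto',(178,213))): print(n,at_z(ci,u,.059))
E
python3 - <<'E'
import cv2
im=cv2.imread('pics/top0.png')
c=im[80:260,100:300]; cv2.imwrite('pics/topd.png',cv2.resize(c,None,fx=3.3,fy=3.3,interpolation=cv2.INTER_CUBIC))
c=im[125:165,250:295]; cv2.imwrite('pics/tope.png',cv2.resize(c,None,fx=15,fy=15,interpolation=cv2.INTER_CUBIC))
E
```

```text
[ 0.37016501 -0.10154232  1.34036211]
O patch [ 0.6476 -0.1229] Y [ 0.5368 -0.1065] B [ 0.4277 -0.117 ]
[array([ 0.6868, -0.1092]), array([ 0.6684, -0.1826]), array([ 0.5994, -0.1698]), array([ 0.6183, -0.0902])] mean [ 0.643225 -0.13795 ]
yaw -0.22727683410277794 -0.23912627345186155 0.07056466892149355 0.07874053911423264
fin top [ 0.62   -0.1593]
press edge [ 0.503  -0.0415] [ 0.6342 -0.0174] [ 0.5712 -0.0308]
stick1 base [ 0.5934 -0.2244] stick1 top [ 0.5884 -0.3801] s2 [ 0.5079 -0.2273] [ 0.4202 -0.3833] s3 [ 0.4391 -0.2376]
fence near corner [ 0.29917262 -0.38736637  0.225     ]
potb [0.42544884 0.07805109 0.059     ]
poto [0.41116781 0.15145214 0.059     ]
```

View pics/topd.png

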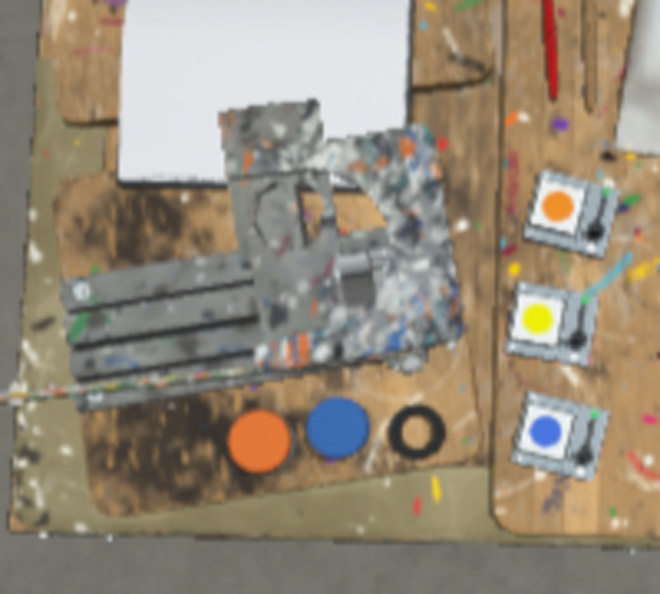

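View pics/tope.png

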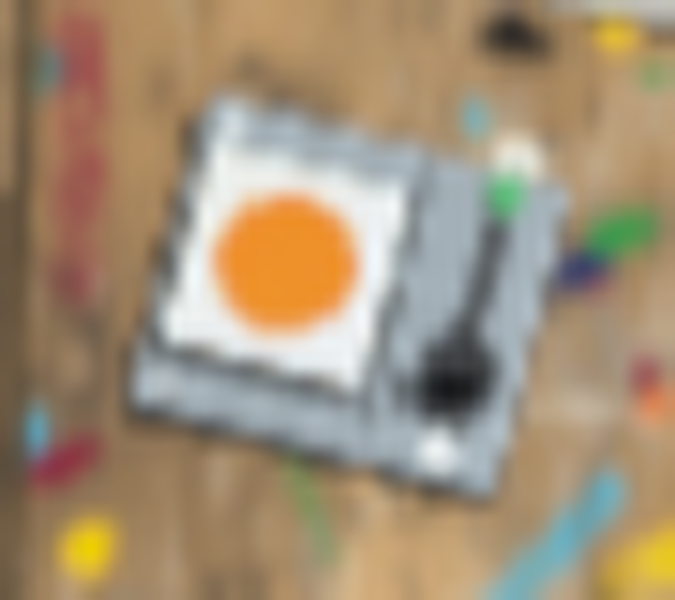

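Run:
```python
from rig import robot
from h import *
s=robot.get_state(); R=s['tool_rot']
o=ray(robot.camera_info('wrist'),(0,0))[0]; print('cam in tool',R.T@(o-s['ee_pos']))
Rc=cv2.Rodrigues(robot.camera_info('wrist')['rvec'])[0]; print((R.T@Rc.T[:,2]))
a=-.233
for sg in(1,-1):
    y=sg*np.array([np.cos(a),np.sin(a),0]); z=np.array([0,0,-1.]); x=np.cross(y,z)
    T=np.column_stack([x,y,z])
    for p in([.6476,-.1229,.40],[.6476,-.1229,.15],[.6476,-.1229,.0415],[.59,-.155,.049]):
        q=robot.ik(p,T); print(sg,p,x.round(2),None if q is None else np.round(q,2))
```

```text
cam in tool [ 7.84542422e-02  2.95099610e-05 -1.61095969e-01]
[-0.26833078 -0.00131687  0.96332593]
1 [0.6476, -0.1229, 0.4] [0.23 0.97 0.  ] [ 0.46  0.42 -0.48  1.25  0.19  1.51 -0.23]
1 [0.6476, -0.1229, 0.15] [0.23 0.97 0.  ] [ 0.49  0.6  -0.5   1.57  0.31  1.05 -0.33]
1 [0.6476, -0.1229, 0.0415] [0.23 0.97 0.  ] [ 0.48  0.74 -0.49  1.63  0.42  0.88 -0.4 ]
1 [0.59, -0.155, 0.049] [0.23 0.97 0.  ] [ 0.54  0.65 -0.45  1.76  0.37  0.82 -0.32]
-1 [0.6476, -0.1229, 0.4] [-0.23 -0.97 -0.  ] [ 0.78  0.58 -1.09  1.24  0.51  1.6   2.7 ]
-1 [0.6476, -0.1229, 0.15] [-0.23 -0.97 -0.  ] [ 0.83  0.82 -1.09  1.56  0.76  1.23  2.52]
-1 [0.6476, -0.1229, 0.0415] [-0.23 -0.97 -0.  ] [ 0.83  1.   -1.09  1.62  0.96  1.14  2.4 ]
-1 [0.59, -0.155, 0.049] [-0.23 -0.97 -0.  ] [-0.51  0.93  1.08  1.8  -0.96  1.04 -2.43]
```

```bash
cat >> h.py <<'E'
def T(a,sg=-1):
    y=sg*np.array([np.cos(a),np.sin(a),0]); z=np.array([0,0,-1.])
    return np.column_stack([np.cross(y,z),y,z])
E
python3 - <<'E'
from rig import robot
from h import *
robot.move_linear([.235,-.579,.42],velocity=.25)
robot.gripper_to(0)
print(robot.ik([.64,-.135,.36],T(-.233)))
robot.move_ptp([.64,-.135,.36],T(-.233))
s=robot.get_state(); print(s['time'],s['qpos'].round(2),s['ee_pos'],s['force'],s['opening'])
for n in("wrist","scene"):
    print(robot.camera_info(n)); im=robot.grab_frame(n); cv2.imwrite(f"pics/{n}1.png",im[:,:,::-1])
E
```

```text
[ 0.8295255   0.59066693 -1.08545194  1.32477661  0.51577477  1.52107209
  2.70491661]
4.9417 [ 0.83  0.59 -1.08  1.32  0.52  1.52  2.7 ] [ 0.63992219 -0.13565177  0.35990881] [ 0.75264865 -0.25376821  0.31378533] 0.00032253218506932255
{'fx': 297.3186396354542, 'fy': 297.3186396354542, 'cx': 254.54813537973723, 'cy': 194.99530852311514, 'rvec': array([-0.36171729, -3.06141088, -0.4189206 ]), 'tvec': array([ 0.65370407, -0.08174388,  0.51891052])}
{'fx': 435.77396946138083, 'fy': 435.77396946138083, 'cx': 252.44521569163692, 'cy': 190.21173625991995, 'rvec': array([ 1.02170191, -2.39188645,  1.0970473 ]), 'tvec': array([0.25991285, 0.39524028, 0.97366916])}
```

View pics/wrist1.png

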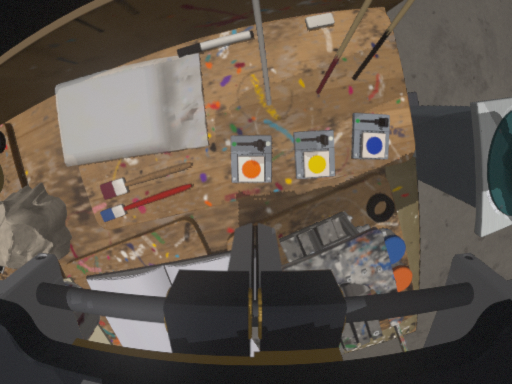

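View pics/scene1.png

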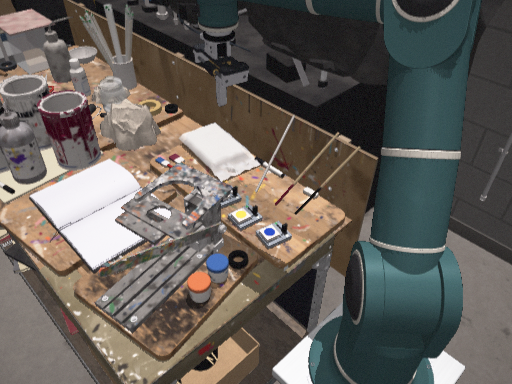

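Run:
```python
from rig import robot
from h import *
ci=robot.camera_info('wrist')
im=cv2.imread('pics/wrist1.png')
cv2.imwrite('pics/w1c.png',cv2.resize(im[130:190,225:285],None,fx=10,fy=10,interpolation=cv2.INTER_CUBIC))
hsv=cv2.cvtColor(im,cv2.COLOR_BGR2HSV)
m=cv2.inRange(hsv,(5,150,150),(18,255,255)); m[:150]=0;m[190:]=0;m[:,:235]=0;m[:,270:]=0
M=cv2.moments(m,True); c=(M['m10']/M['m00'],M['m01']/M['m00']); print(c,M['m00'],fat_z(ci,c,.026))
t=cv2.imread('pics/top0.png'); h=cv2.cvtColor(t,cv2.COLOR_BGR2HSV); m=cv2.inRange(h,(5,150,150),(18,255,255)); m[:130]=0;m[155:]=0;m[:,:255]=0;m[:,285:]=0
M=cv2.moments(m,True); c=(M['m10']/M['m00'],M['m01']/M['m00']); print(c,M['m00'],at_z(robot.camera_info('top'),c,.026))
```

```text
(250.8421052631579, 168.86639676113361) 247.0 [ 0.64922345 -0.12293488  0.026     ]
(268.5090909090909, 142.07272727272726) 55.0 [ 0.64802268 -0.12263896  0.026     ]
```

View pics/w1c.png

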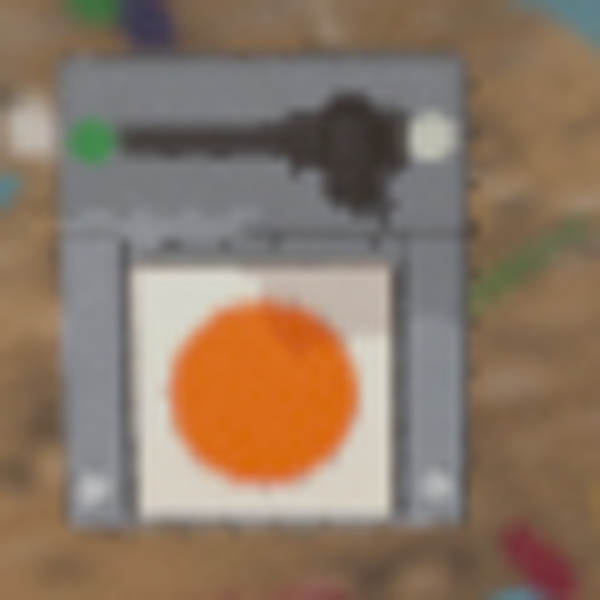

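Run:
```python
from rig import robot
from h import *
ci=robot.camera_info('wrist')
f=lambda u,v:(225+(u+.5)/10-.5,130+(v+.5)/10-.5)
P=lambda u,v,z:fat_z(ci,f(u,v),z)[:2]
g=P(93,141,.014);w=P(432,135,.014); d=g-w; print('dots',g,w,np.arctan2(d[1],d[0]),np.hypot(*d))
c=[P(*p,.014) for p in[(58,58),(465,58),(466,522),(70,525)]]; print(c,np.mean(c,0))
for A,B in((c[0],c[1]),(c[3],c[2])): e=A-B; print(np.arctan2(e[1],e[0]),np.hypot(*e))
for A,B in((c[3],c[0]),(c[2],c[1])): e=A-B; print(np.arctan2(-e[0],e[1]),np.hypot(*e))
a=-.233
pc=np.array([.6487,-.1228]); ux=np.array([np.cos(a),np.sin(a)]); uy=np.array([-ux[1],ux[0]])
for s in(-.019,-.015,-.011):
    p=pc-.042*uy+s*ux; 
    for z in(.018,.046): u=fproj(ci,[*p,z]); print(s,p,z,(u[0]-225)*10+4.5,(u[1]-130)*10+4.5)
```

```text
dots [ 0.66776999 -0.17036093] [ 0.61126757 -0.15782224] -0.21837540404125383 0.05787695300390606
[array([ 0.67010587, -0.18566366]), array([ 0.60280064, -0.16944362]), array([ 0.6206762 , -0.09024996]), array([ 0.68829978, -0.10590403])] [ 0.64547062 -0.13781532]
-0.23648311308858685 0.06923210381589938
-0.22748155596704478 0.06941180835073989
-0.22427196580426587 0.08180841984056464
-0.2219992991832994 0.08118603017203846
-0.019 [ 0.62051572 -0.15927803] 0.018 377.93921168733743 141.36247057695311
-0.019 [ 0.62051572 -0.15927803] 0.046 382.6609696705675 158.6454685635
-0.015 [ 0.62440763 -0.16020162] 0.018 354.30915766532235 141.34399372663137
-0.015 [ 0.62440763 -0.16020162] 0.046 357.66285037236696 158.62444500438994
-0.011 [ 0.62829955 -0.16112521] 0.018 330.6719413428244 141.34700146600449
-0.011 [ 0.62829955 -0.16112521] 0.046 332.65624317821346 158.626665640687
```

Run:
```python
from rig import robot
from h import *
p=[.6487,-.1228]; Q=T(-.227)
def st(n):
    s=robot.get_state(); print(n,s['time'],s['ee_pos'].round(4),s['force'].round(2))
robot.move_linear([*p,.20],velocity=.2,frame=Q)
st('a')
print(robot.move_linear([*p,.055],velocity=.12,threshold=12))
robot.pause(.2); st('b')
im=robot.grab_frame('wrist'); cv2.imwrite('pics/w2.png',im[:,:,::-1])
```

```text
a 5.9917 [ 0.6492 -0.1228  0.2013] [-0.72  0.41  0.48]
False
b 7.55 [ 0.6489 -0.1229  0.0555] [0.17 0.5  1.17]
```

View pics/w2.png

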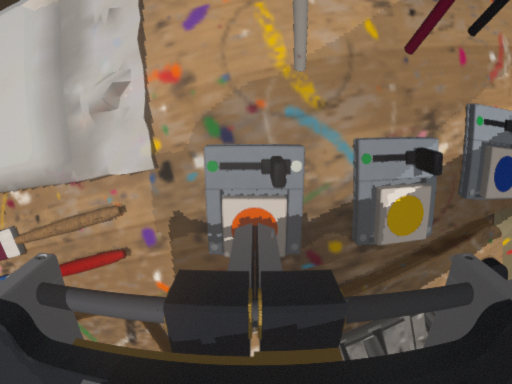

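Run:
```python
from rig import robot
from h import *
p=[.6487,-.1228]
def st(n):
    s=robot.get_state(); print(n,s['time'],s['ee_pos'].round(4),s['force'].round(2)); return s['force'][2]
f0=st('0')
for z in(.046,.0435,.042):
    print(z,robot.move_linear([*p,z],velocity=.03,threshold=6)); robot.pause(.1); st(z)
```

```text
0 7.6 [ 0.6488 -0.1229  0.0554] [-0.19  0.43 -0.18]
0.046 False
0.046 8.15 [ 0.6487 -0.1227  0.046 ] [ 0.19 -0.06 -0.19]
0.0435 False
0.0435 8.5 [ 0.6489 -0.1228  0.0437] [-0.49 -0.63  0.99]
0.042 False
0.042 8.85 [ 0.6488 -0.1228  0.0421] [1.14 0.56 2.56]
```

Run:
```python
from rig import robot
from h import *
p=[.6487,-.1228]
robot.move_linear([*p,.0412],velocity=.03,threshold=6)
F=[]
for i in range(9):
    robot.pause(.1); s=robot.get_state(); F.append(s['force'][2])
print(s['ee_pos'],np.round(F,2),np.mean(F))
im=robot.grab_frame('wrist'); cv2.imwrite('pics/w3.png',im[:,:,::-1])
robot.move_linear([*p,.09],velocity=.1)
a=-.227; ux=np.array([np.cos(a),np.sin(a)]); uy=np.array([-ux[1],ux[0]])
pc=np.array([.6487,-.1228])
b=pc-.042*uy+(-.015-.004-.0125-.014)*ux
print(b)
robot.move_linear([*b,.09],velocity=.15)
robot.pause(.2); s=robot.get_state(); print(s['time'],s['ee_pos'],s['force'])
im=robot.grab_frame('wrist'); cv2.imwrite('pics/w4.png',im[:,:,::-1])
```

```text
[ 0.64875864 -0.12277603  0.04121281] [3.8  2.75 4.29 4.5  4.4  3.45 3.66 3.92 3.69] 3.8277894003438826
[ 0.59491493 -0.1534825 ]
11.4583 [ 0.59553214 -0.15262031  0.0899503 ] [ 0.01371661 -0.36423985 -0.2263222 ]
```

View pics/w4.png

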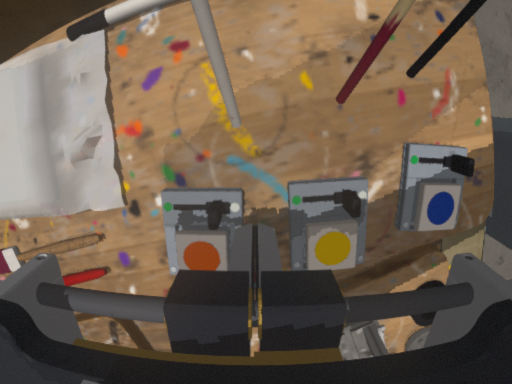

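View pics/w3.png

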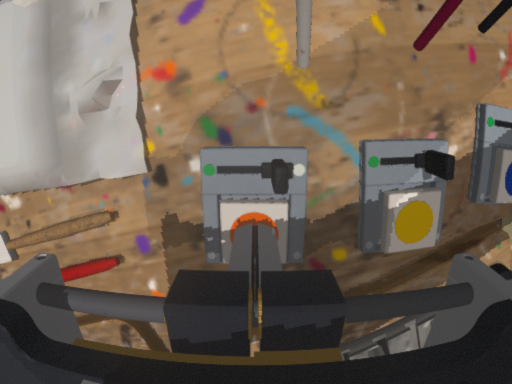

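Run:
```python
from rig import robot
from h import *
a=-.227; ux=np.array([np.cos(a),np.sin(a)]); uy=np.array([-ux[1],ux[0]])
pc=np.array([.6487,-.1228]); L=lambda s:pc-.042*uy+s*ux
def st(n):
    s=robot.get_state(); d=s['ee_pos'][:2]-pc; print(n,round(s['time'],2),'s',round(d@ux,4),round(d@uy,4),s['ee_pos'][2].round(4),'F',round(s['force'][:2]@ux,2),s['force'].round(2))
print(robot.move_linear([*L(-.0455),.051],velocity=.06,threshold=8)); robot.pause(.2); st('down')
for s in(-.033,-.02,-.008,.006):
    r=robot.move_linear([*L(s),.051],velocity=.03,threshold=9); st((s,r))
    if r: break
robot.pause(.2); st('hold')
im=robot.grab_frame('wrist'); cv2.imwrite('pics/w5.png',im[:,:,::-1])
```

```text
False
down 12.51 s -0.0453 -0.0421 0.0513 F -0.3 [-0.33 -0.13  0.06]
(-0.033, False) 13.07 s -0.033 -0.0419 0.0509 F -0.17 [-0.4  -0.95  0.76]
(-0.02, False) 13.66 s -0.0199 -0.0419 0.051 F -0.54 [-0.43  0.52  0.42]
(-0.008, False) 14.21 s -0.0078 -0.042 0.051 F -0.5 [-0.46  0.24  0.48]
(0.006, True) 14.57 s -0.0004 -0.0419 0.0504 F -4.83 [-4.5   1.97  3.37]
hold 14.78 s -0.0004 -0.0419 0.0503 F -3.92 [-3.55  2.08  3.28]
```

View pics/w5.png

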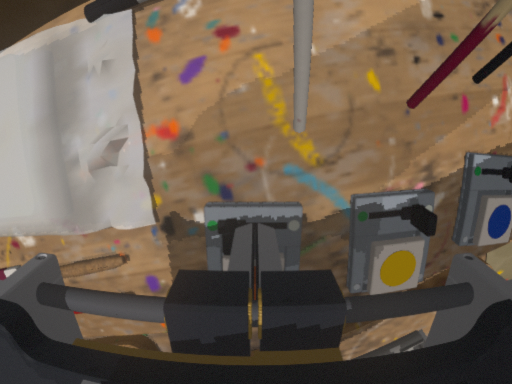

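Run:
```python
from rig import robot
from h import *
a=-.227; ux=np.array([np.cos(a),np.sin(a)]); uy=np.array([-ux[1],ux[0]])
pc=np.array([.6487,-.1228]); L=lambda s:pc-.042*uy+s*ux
def st(n):
    s=robot.get_state(); d=s['ee_pos'][:2]-pc; print(n,round(s['time'],2),'s',round(d@ux,4),round(d@uy,4),s['ee_pos'][2].round(4),'F',round(s['force'][:2]@ux,2),s['force'].round(2))
r=robot.move_linear([*L(.006),.051],velocity=.02,threshold=12); st(r)
robot.move_linear([*L(-.025),.051],velocity=.06); st('back')
robot.move_linear([*L(-.025),.20],velocity=.15)
robot.move_linear([*L(-.025),.33],velocity=.2)
robot.pause(.2);st('up')
for n in("wrist","top","scene"):
    im=robot.grab_frame(n); cv2.imwrite(f'pics/{n}6.png',im[:,:,::-1])
im=cv2.imread('pics/wrist6.png'); cv2.imwrite('pics/w6c.png',cv2.resize(im[110:230,200:400],None,fx=4,fy=4,interpolation=cv2.INTER_CUBIC))
```

```text
True 15.04 s -0.0005 -0.0418 0.0498 F -1.87 [-2.01 -0.41  1.12]
back 15.59 s -0.0248 -0.0423 0.0512 F 0.36 [ 0.27 -0.43  0.46]
up 17.73 s -0.0253 -0.0421 0.3289 F 0.29 [ 0.24 -0.23  0.79]
```

View pics/w6c.png

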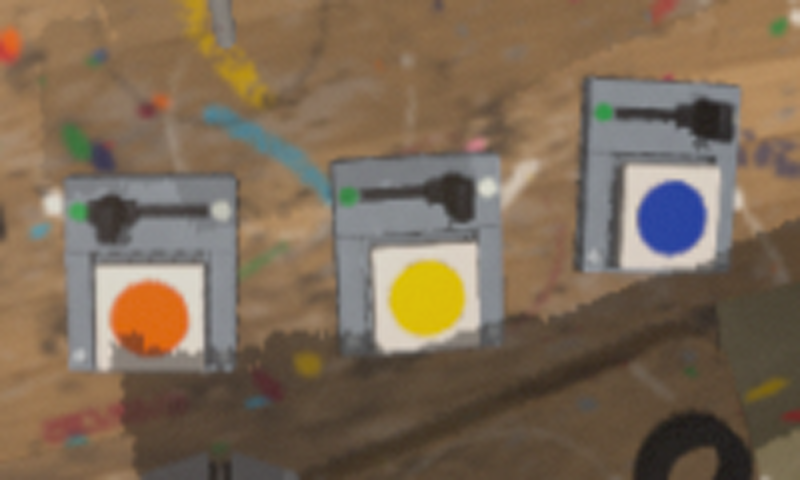

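View pics/scene6.png

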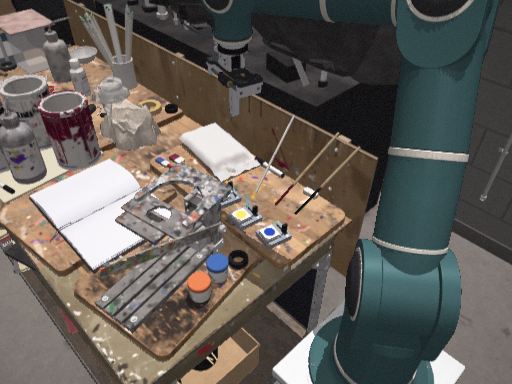

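Run:
```python
from rig import robot
from h import *
ci=robot.camera_info('wrist')
a=-.227; ux=np.array([np.cos(a),np.sin(a)]); uy=np.array([-ux[1],ux[0]]); pc=np.array([.6487,-.1228])
print('patch now expected',fproj(ci,[*pc,.026]))
for s in(.011,.013,.015):
    p=pc-.042*uy+s*ux
    for z in(.018,.046):
        for e in(-.004,.004):
            u=fproj(ci,[*(p+e*ux),z]); print(s,z,e,round((u[0]-200)*10+4.5),round((u[1]-110)*10+4.5))
im=cv2.imread('pics/wrist6.png'); cv2.imwrite('pics/w6d.png',cv2.resize(im[145:205,210:270],None,fx=10,fy=10,interpolation=cv2.INTER_CUBIC))
for s in(.011,.013,.015):
    p=pc-.042*uy+s*ux
    u=fproj(ci,[*p,.018]);print(s,'in w6d foot',[round((fproj(ci,[*(p+e*ux),.018])[0]-210)*10+4.5) for e in(-.01,.01)],'fin top',[round((fproj(ci,[*(p+e*ux),.046])[0]-210)*10+4.5) for e in(-.004,.004)])
```

```text
patch now expected (np.float64(237.5695201827506), np.float64(189.1754442012746))
0.011 0.018 -0.004 336 531
0.011 0.018 0.004 286 532
0.011 0.046 -0.004 324 561
0.011 0.046 0.004 272 562
0.013 0.018 -0.004 323 532
0.013 0.018 0.004 274 532
0.013 0.046 -0.004 311 562
0.013 0.046 0.004 259 562
0.015 0.018 -0.004 311 532
0.015 0.018 0.004 262 532
0.015 0.046 -0.004 298 562
0.015 0.046 0.004 246 562
0.011 in w6d foot [273, 149] fin top [224, 172]
0.013 in w6d foot [261, 137] fin top [211, 159]
0.015 in w6d foot [248, 125] fin top [198, 146]
```

View pics/w6d.png

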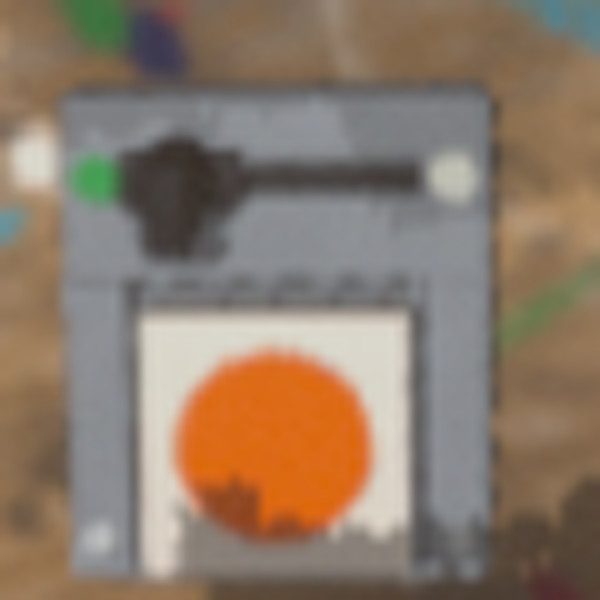

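Run:
```python
from rig import robot
s=robot.get_state(); print(s['time'],s['force'],abs(s['joint_vel']).max())
print(robot.sign_off())
```

```text
17.8833 [-0.84787183  0.85579616  0.29583616] 0.004956041175834609
the job is handed in; nothing more can be done
None
```

I pressed the orange sample, then pushed its flag over to the green dot, withdrew and handed the job in at 17.9 s.

- **Touch test:** The closed fingertips rested on the middle of the orange patch for about 0.9 s. The tile went down about 4 mm, well short of its 10 mm stop, with an average force of 3.8 N, which fits the spring. After I lifted off, the tile was back up in the wrist picture.
- **Flag:** I pushed it along the holder's slot until it hit the end stop. A second push moved it no further. In the last wrist picture its foot and fin are where they should be with the flag at 0.030, right beside the green dot.
- **Other samples:** The blue and yellow flags are still at their white dots in the last wrist picture. The scene picture shows the pots, tape, marker and eraser as they were, though I checked those only by eye.
- **Robot at hand-in:** The gripper was about 0.3 m above the bench, still and touching nothing. The force reading was noise, about 1 N.

Two readings disagreed slightly. The flag stopped about 1 mm further on than I had worked out, which is within the camera calibration. On the second push the move stopped at its 12 N limit, but the force I read just afterwards was only about 2 N.

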